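# Set the laser's cooling valve by the turn, past its play

## Robot

A 6-joint arm with a two-finger parallel gripper is mounted at the origin on the work surface. World frame = base frame: x ahead of the robot, y to its left, z up, the work surface at z = 0. Lengths are in m, angles in rad, forces in N, time in s.
With the tool pointing down it reaches from about 0.225 to 0.725 m from the base axis. Payload 3.1 kg.
Tool frame: the origin (TCP) lies on the centre line of the jaws, within the pads' length; the fingertips stand 8 mm ahead of it and the grasp point (between the pads) lies 11 mm behind it; y points along the fingers, x is the direction in which the jaws open and shut, and the axes are right-handed (so a half turn about y gives the same grasp; the last joint's range is limited). The gripper opens to 85 mm and grips with 20 to 120 N. Pads are 22 mm wide; open, the fingers measure 114 mm over their backs; the gripper's body (76 mm by 85 mm) begins 54 mm behind the grasp point. The pads swing forward as they close: fully open they stand 13 mm farther back than shut.
Start: joints at [-1.345, 0.048, 0.099, 1.622, 0, 1.443], TCP at [0.182, -0.492, 0.239] pointing down, gripper open.
Joint ranges: [-2.91, 2.91], [-0.99, 1.94], [-1.21, 1.42], [-2.12, 2.29], [-1.49, 1.47], [-3.14, 3.14]. Speed limits (rad/s): [2.79, 2.79, 3.14, 3.14, 3.14, 3.14].

## Interface

Orientations are given as a unit quaternion [x, y, z, w].
In Python, from rig import telemetry, viewer, workorder gives the robot as it stands.
- The arm moves only by the tool servo_tool, never from a script. Its argument "moves" is a list of rows, each a list of 7 numbers: the turn, a rotation vector about the tool's x, y, z in rad, then the shift along the tool's x, y, z in cm, then the finger opening in cm, from 0 to 8.54. A call has 1 to 8 rows; each row is the pose to reach, as a shift and turn from the pose commanded when the call began, along the tool's axes at that moment; what a row does not reach only later rows make up. A row lasts 1/8 s, in which the tool goes at most 62.5 mm and 10.7 degrees, less where a joint would pass 70% of its speed; a pose out of reach is approached as far as the arm can. A call with a gripper value outside its range is refused whole. The fingers move at their own pace and stop on an object; "force" is the grip in N (left out, the last holds). Time passes only in rows, so rows that repeat a pose let the fingers close. It gives the time, the measured TCP pose, the force and the opening at its end, in the units of the state.
- telemetry.state(): the state, without advancing time (a new reading comes with each control period).
- viewer.snapshot(name): name is "scene" or "top"; returns the picture (420x560x3 uint8, blue, green, red); there is no depth.
- viewer.camera_info(name): a dict with "intrinsics" (3x3 intrinsics, pixels), "origin" and "attitude" of the camera in the world. Camera axes: x right, y down, z forward; pixel columns grow to the right and rows downward; lengths in m; the calibration is good to about 2 mm. A picture is of the moment at which its call begins. camera_info takes no time and is no camera call.
- workorder.close_job(): hands the job in, once; it reports no verdict.
The state is a dict: "t": time; "joints": joint angles; "qvel": joint speeds; "effort": joint torques, N m; "tcp_pos": TCP position; "tcp_rot": TCP orientation; "wrist_force": force on the tool from outside, world axes, zero at the start; "wrist_torque": the same for the moment, N m; "width": opening from 0.0 (shut) to 1.0 (fully open).
Only numpy, scipy, OpenCV 4.12 (cv2) and the standard library are available. Lean on these libraries where they do the work, as an engineer would, in place of code of your own. Each camera call takes 0.05 s, during which the arm holds its last target. There are 200 camera calls.

## Task

Put the laser's cooling water back on: turning its handwheel with no more force than it needs, open the shut gate valve by half a turn and no further, counted from where you feel the wheel's play end and the stem begin to move. Only then shut the bypass: without gripping its lever, push it gently round with closed fingers until it rests on its stop, crosswise to the pipe, and do not force it there. Leave everything else on the counter and the unit where it is.

Things in the scene. Friction and masses are not known exactly. Their poses are not given: they have to be found in the camera images.
- wheel (a point): centre of the gate valve's black handwheel: level, 132 mm over all, round rim 12 mm thick, hub 24 mm, three spokes 10 mm wide, 8 high at mid-thickness of the rim, 120 degrees apart: one along this point's x axis. On the wheel's vertical axis, at mid-thickness, 205 mm above the table; turns with the wheel. Hub nut to 16 mm above. Free under the spokes: 17 mm within 21 mm of the axis, else 39 mm.
- handwheel: the same wheel; origin and axes as wheel. Anticlockwise from above opens. It has up to a quarter turn of play and was left anywhere in it: there it turns almost freely (0.02 Nm); when the play is taken up and the stem moves it resists with 0.3 Nm (9 N on a spoke 33 mm out). Stays where it is left. Clockwise beyond the play the wedge stands hard on its seat.
- wedge (a point): centre of the wedge (shutter) inside the gate valve. It starts shut on its seat, 110 mm above the table, and rises straight up by 1.5 mm for each full turn that really drives the stem, so 0.75 mm for half a turn. Inside the brass body, unseen; its measured place is far too coarse to set the valve by.
- lever: lever of the bypass ball valve; origin on its vertical axis; its -y axis points along it to the tip. Open along the pipe (starts there, up to 14 degrees off), shut crosswise, on a fixed stop. It turns clockwise from above, the tip going from the unit's right end (unit -y) to the unit's front (unit -x). Stiff: 0.22 Nm, 3.5 N at the grip; stays where it is left.
- lever_pivot (a point): on the vertical axis of the bypass lever, at mid-height of its grip, 151 mm above the table, 210 mm to the right of the handwheel's axis along the pipe
- lever_grip (a point): middle of the lever's black sleeve, 65 mm out from the pivot, 151 mm above the table. Sleeve 14 mm wide, 14 mm high, 54 mm long (36 to 90 mm out from the pivot). The pipe's top lies 26 mm under this point, the valve's hexagon end (to 34 mm out) and the elbow (from 90 mm out) 20 mm; beside the pipe it is free down to the deck, 91 mm under this point.
- unit: cooling-water unit: low white steel box 240 x 480 mm, deck 60 mm high, fixed; origin under its centre, x to its back, y to its left along the pipe. Along y over the deck's middle runs a 29 mm steel pipe (axis 110 mm above the table) with the dark steel gate valve at y +125 mm, a dial gauge (51 mm, top at 157 mm) at y +18 mm and the brass ball valve at y -85 mm.
- tip_a: bystander, to be left where it is: blue laser tip, 27 mm wide, 70 mm tall, standing on the deck behind the pipe; origin at its underside
- tip_b: bystander, to be left where it is: brass laser tip, 27 mm wide, 70 mm tall, standing on the deck behind the pipe; origin at its underside
- tip_c: bystander, to be left where it is: black laser tip, 27 mm wide, 70 mm tall, standing on the counter; origin at its underside
- cream: bystander, to be left where it is: white cream tube standing on its cap, 38 mm wide, 125 mm tall; origin at its underside
- card_box: bystander, to be left where it is: open card box, 70 x 100 x 55 mm; origin at its underside
- marker: bystander, to be left where it is: marker pen lying, 120 mm; origin at its underside
- wrench: bystander, to be left where it is: steel wrench, 160 mm long, lying on the deck in front of the pipe; origin at its underside
- goggles: bystander, to be left where it is: safety goggles with amber lenses, 140 mm wide, 47 mm tall; origin at its underside

How it is judged:
On the way, in this order (a step that is already met when the one before it is completed fails the run):
1. the gate valve's wedge has been lifted by half a turn of the stem (0.70 to 0.80 mm) (distance of wedge from where it was at the start of the episode between 0.0007 and 0.0008 m), for 0.2 s.
2. the bypass lever stands crosswise, on its stop (angle between the y axis of lever and the x axis of unit, either way round below 0.07 rad), for 0.2 s.
At the end, for the whole second after the job is handed in: the wedge is lifted by half a turn of driven stem, within 12 degrees either way (0.70 to 0.80 mm), and the bypass lever is within 4 degrees of its stop, crosswise to the pipe (all of step 1 and angle between the y axis of lever and the x axis of unit, either way round below 0.07 rad); the robot touches nothing.
It fails at once if the bypass is shut more than two thirds while the gate valve is not yet open (the pump would have no way out) (angle between the y axis of lever and the x axis of unit, either way round below 0.52 rad and distance of wedge from where it was at the start of the episode below 0.00065 m).
It fails at once if the handwheel is squeezed or pushed with more than 130 N in all (contact force between anything else and handwheel above 130 N).
It fails at once if the gate valve is opened by more than 0.6 of a turn (wedge lifted over 0.90 mm) (distance of wedge from where it was at the start of the episode above 0.0009 m).
It fails at once if the bypass lever is gripped or forced: more than 35 N on it in all (contact force between anything else and lever above 35 N).
It fails at once if one of the bystanders is moved by more than 25 mm (distance of any of tip_a, tip_b, tip_c, cream, card_box, marker, wrench, goggles from where it was at the start of the episode above 0.025 m).
It also fails if it takes over 72 s, if anything falls off the work surface, if the arm or the gripper's body presses on something with over 40 N, if the wrist force passes 120 N, or if a joint passes its speed limit or range.

## Working session

There is one attempt and no reset: what is moved stays moved. The work goes in short steps, Python scripts to look and compute and a tool call to move; the robot and the scene stay as the last step left them, time stands still between calls to the robot, and variables do not carry over. Pictures are saved under pics/ and viewed, about 8 in all and at most 12, crops included, and the job is handed in when it is done.

Besides the shell and the picture viewer there is one more tool, called in YAML: its name, and indented under it one key for each argument. servo_tool: Moves the arm, as the interface text tells. Its arguments: {"type":"object","properties":{"moves":{"type":"array"},"force":{"type":"number"}},"required":["moves"]}

```bash
ls; mkdir -p pics
python3 - <<'E'
from rig import telemetry, viewer
import cv2
s=telemetry.state(); print(s)
for n in("scene","top"):
    im=viewer.snapshot(n); cv2.imwrite(f"pics/{n}0.png",im); print(n,viewer.camera_info(n))
E
```

```text
pics
{'t': 0.0, 'joints': array([-1.34482600e+00,  4.87529686e-02,  9.75554897e-02,  1.62196921e+00,
       -7.42055511e-06,  1.44299460e+00]), 'qvel': array([-0.00048327, -0.000741  , -0.0006381 ,  0.00071421, -0.00053701,
       -0.00039001]), 'effort': array([ 1.08642627e-03, -3.38785601e+01,  3.20013213e+01,  2.03521707e-02,
       -8.53082042e-05, -3.96395620e-06]), 'tcp_pos': array([ 0.18173132, -0.49190995,  0.23809473]), 'tcp_rot': array([-0.57961947,  0.40483811, -0.40359268,  0.58074118]), 'wrist_force': array([-0.31345816, -0.03552767, -0.12536107]), 'wrist_torque': array([0.02000578, 0.0134978 , 0.00599357]), 'width': 1.0018191999859727}
scene {'intrinsics': array([[425.65553852,   0.        , 280.63916126],
       [  0.        , 425.65553852, 216.09006727],
       [  0.        ,   0.        ,   1.        ]]), 'origin': array([1.37495425, 0.17854135, 0.77968381]), 'attitude': array([ 0.56183399,  0.69923764, -0.34790848, -0.27270676])}
top {'intrinsics': array([[384.60548332,   0.        , 277.5742893 ],
       [  0.        , 384.60548332, 210.13812547],
       [  0.        ,   0.        ,   1.        ]]), 'origin': array([ 4.48587055e-01, -3.23555765e-04,  1.18375421e+00]), 'attitude': array([ 0.71299541, -0.69981423,  0.03487311, -0.02610463])}
```

View pics/top0.png

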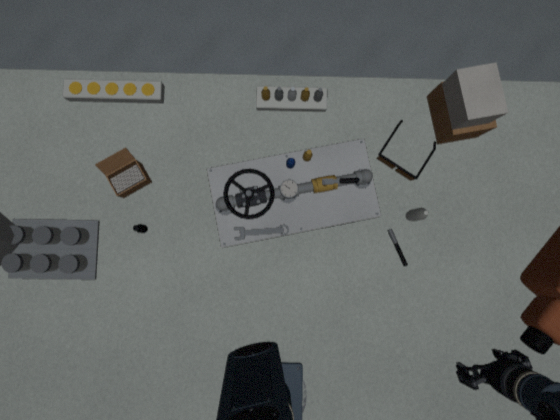

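View pics/scene0.png

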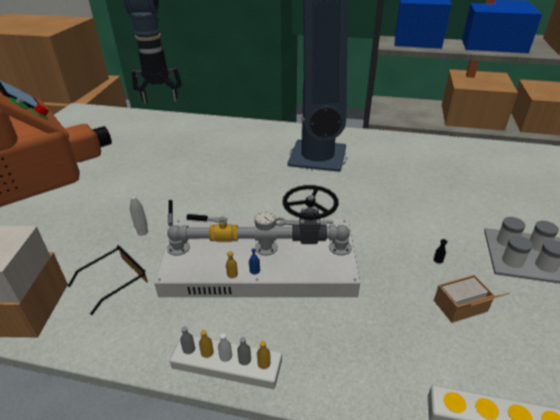

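```bash
cat > h.py <<'E'
import numpy as np, cv2
from scipy.spatial.transform import Rotation as R
from rig import telemetry, viewer
def cam(n):
    c=viewer.camera_info(n); return c["intrinsics"],c["origin"],R.from_quat(c["attitude"]).as_matrix()
def ray(n,uv,z):
    K,o,A=cam(n); uv=np.atleast_2d(uv).astype(float)
    d=np.c_[uv,np.ones(len(uv))]@np.linalg.inv(K).T@A.T
    return o+d*((z-o[2])/d[:,2])[:,None]
def proj(n,P):
    K,o,A=cam(n); q=(np.atleast_2d(P)-o)@A@K.T
    return q[:,:2]/q[:,2:]
E
python3 - <<'E'
from h import *
im=cv2.imread("pics/top0.png"); g=im.max(2)
def comp(mask,seed_box):
    x0,y0,x1,y1=seed_box; m=np.zeros_like(mask); m[y0:y1,x0:x1]=mask[y0:y1,x0:x1]
    n,l,s,c=cv2.connectedComponentsWithStats(m); k=1+np.argmax(s[1:,4]); return (l==k),s[k]
m,s=comp((g<60).astype(np.uint8),(212,160,285,228)); print("wheel comp",s)
v,u=np.nonzero(m); P=ray("top",np.c_[u,v],.205)[:,:2].astype(np.float32)
h=cv2.convexHull(P); print("enclosing",cv2.minEnclosingCircle(P),"ellipse",cv2.fitEllipse(h))
m,s=comp((g<60).astype(np.uint8),(335,170,358,192)); print("lever",s)
v,u=np.nonzero(m); P=ray("top",np.c_[u,v],.158)[:,:2].astype(np.float32); print(cv2.minAreaRect(P),P.mean(0))
hsv=cv2.cvtColor(im,cv2.COLOR_BGR2HSV)
# unit corners: approximations from bright mask
m,s=comp((im.min(2)>130).astype(np.uint8),(195,130,395,255)); print("unit",s)
v,u=np.nonzero(m); P=ray("top",np.c_[u,v],.06)[:,:2].astype(np.float32); print(cv2.minAreaRect(P))
a=cv2.resize(im[155:235,205:285],None,fx=7,fy=7,interpolation=cv2.INTER_CUBIC); cv2.imwrite("pics/wheel0.png",cv2.convertScaleAbs(a,alpha=2))
a=cv2.resize(im[130:255,280:400],None,fx=4.5,fy=4.5,interpolation=cv2.INTER_CUBIC); cv2.imwrite("pics/lev0.png",cv2.convertScaleAbs(a,alpha=1.3))
E
```

```text
wheel comp [ 223  169   52   50 1112]
enclosing ((0.5738369822502136, 0.0632910281419754), 0.06594442576169968) ellipse ((0.5748584270477295, 0.06351369619369507), (0.12764324247837067, 0.13039714097976685), 8.0442476272583)
lever [339 177  19   8 109]
((0.6218972206115723, -0.2010546624660492), (0.01917317323386669, 0.0487501360476017), 0.01576770469546318) [ 0.6217695  -0.20229457]Traceback (most recent call last):
  File "<stdin>", line 13, in <module>
  File "<stdin>", line 5, in comp
    return _wrapfunc(a, 'argmax', axis=axis, out=out, **kwds)
    return bound(*args, **kwds)
ValueError: attempt to get argmax of an empty sequence
```

Run:
```python
from h import *
im=cv2.imread("pics/top0.png"); 
print(im[210,235],im[150,230],im[240,300],im[120,300])
C=ray("top",[(208,168),(366,138),(381,214),(223,247)],.06); print(C.round(3)); print(C.mean(0), [np.linalg.norm(C[i]-C[i-1]) for i in range(4)])
e=(C[0]-C[1]+C[3]-C[2])[:2]; yaw=np.arctan2(-e[0],e[1]); print("unit yaw",np.degrees(yaw))
y=e/np.linalg.norm(e); W=np.array([.574,.0634]); print("pivot",W-.21*y,"y",y)
g=im.max(2)
v,u=np.nonzero(g[170:192,333:362]<75); P=ray("top",np.c_[u+333,v+170],.158)[:,:2]; print(P.mean(0),np.linalg.norm(P.mean(0)-(W-.21*y)))
a=cv2.resize(im[155:235,205:285],None,fx=6,fy=6,interpolation=cv2.INTER_CUBIC); b=cv2.resize(im[150:230,310:390],None,fx=6,fy=6,interpolation=cv2.INTER_CUBIC)[:, :300]
cv2.imwrite("pics/wl0.png",cv2.convertScaleAbs(np.hstack([a,b]),alpha=1.7))
```

```text
[56 56 55] [118 123 115] [117 122 118] [117 121 116]
[[ 0.667  0.194  0.06 ]
 [ 0.767 -0.274  0.06 ]
 [ 0.54  -0.318  0.06 ]
 [ 0.435  0.143  0.06 ]]
[ 0.6025323  -0.06353819  0.06      ] [np.float64(0.23702383927158027), np.float64(0.4789364744471748), np.float64(0.23132455293080384), np.float64(0.47262677603349396)]
unit yaw 12.473939968545151
pivot [ 0.61935906 -0.14164281] y [-0.21599554  0.97639435]
[ 0.62424277 -0.20637169] 0.06491285076551336
```

View pics/wl0.png

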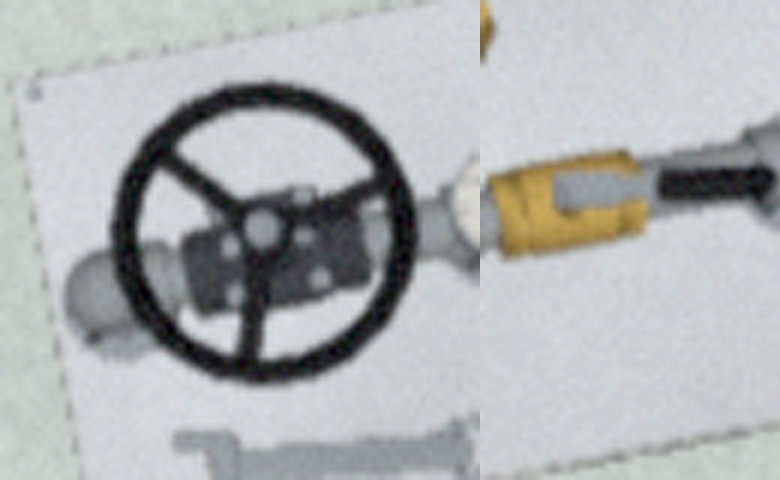

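```bash
cat >> h.py <<'E'
W=np.array([.574,.0634])
def tool():
    s=telemetry.state(); return s,np.array(s["tcp_pos"]),R.from_quat(s["tcp_rot"])
def goal(p,xyaw):   # rows value to reach world pos p with tool down and tool x at world yaw (deg)
    s,p0,r0=tool(); a=np.radians(xyaw)
    x=np.array([np.cos(a),np.sin(a),0]); y=np.array([0,0,-1.]); T=R.from_matrix(np.c_[x,y,np.cross(x,y)])
    return (r0.inv()*T).as_rotvec().round(3), (r0.inv().apply(np.array(p)-p0)*100).round(2)
def rep():
    s,p,r=tool(); M=r.as_matrix()
    print("t",round(s["t"],2),"p",p.round(4),"xyaw",np.degrees(np.arctan2(M[1,0],M[0,0])).round(1),"y",M[:,1].round(3),"F",s["wrist_force"].round(1),"T",s["wrist_torque"].round(2),"q",np.round(s["joints"],2),"w",round(s["width"],2))
E
python3 - <<'E'
from h import *
rep()
c=ray("top",[(205+265/6,155+232/6)],.205)[0]; print(c)
for uv in [(165,155),(390,180),(250,360)]:
    p=ray("top",[(205+uv[0]/6,155+uv[1]/6)],.205)[0]-c; print(np.degrees(np.arctan2(p[1],p[0])),np.linalg.norm(p))
E
```

```text
t 0.1 p [ 0.1818 -0.4919  0.2382] xyaw -69.7 y [-0.     0.002 -1.   ] F [-0.  -0.4 -1.1] T [-0.02 -0.04  0.  ] q [-1.34  0.05  0.1   1.62  0.    1.44] w 1.0
[0.57428376 0.06181976 0.205     ]
53.40752292721193 0.05424757018756388
-66.06895474148943 0.05787642154128646
174.76786797254724 0.05512414995851371
```

Run:
```python
from h import *
print(goal([.5549,.0363,.26],-36), goal([.5549,.0363,.195],-36))
```

```text
(array([-0.001, -0.589, -0.002]), array([-36.63,  -2.08,  53.31])) (array([-0.001, -0.589, -0.002]), array([-36.62,   4.42,  53.3 ]))
```

servo_tool:
  moves:
    - [0,-0.08,0,-4,-1.5,5.8,0]
    - [0,-0.16,0,-8,-2.1,11.6,0]
    - [0,-0.24,0,-12,-2.1,17.5,0]
    - [0,-0.32,0,-16,-2.1,23.3,0]
    - [0,-0.4,0,-20,-2.1,29.1,0]
    - [0,-0.48,0,-24,-2.1,34.9,0]
    - [0,-0.54,0,-28,-2.1,40.8,0]
    - [0,-0.589,0,-32,-2.1,46.6,0]
  force: 20

```text
t: 1.1
tcp_pos: [0.4702, -0.0837, 0.2599]
tcp_rot: [0.673, -0.218, 0.218, -0.673]
wrist_force: [0.8, -1.9, 0.3]
width: 0.006
```

Run:
```python
from h import *
rep()
print(goal([.5549,.0363,.26],-36), goal([.5549,.0363,.195],-36))
```

```text
t 1.1 p [ 0.4702 -0.0837  0.2599] xyaw -35.9 y [-0. -0. -1.] F [ 0.8 -1.9  0.3] T [-0.1  -0.05 -0.06] q [-0.32 -0.07  0.02  1.66 -0.    1.88] w 0.01
(array([ 0.   ,  0.002, -0.   ]), array([-1.700e-01, -1.000e-02,  1.468e+01])) (array([ 0.   ,  0.002, -0.   ]), array([-0.17,  6.49, 14.69]))
```

servo_tool:
  moves:
    - [0,0,0,0,0,5.5,0]
    - [0,0,0,-0.1,0,10.5,0]
    - [0,0,0,-0.2,0,14.0,0]
    - [0,0,0,-0.2,0,14.7,0]
    - [0,0,0,-0.2,0,14.7,0]

```text
t: 1.72
tcp_pos: [0.5539, 0.0344, 0.2597]
tcp_rot: [0.673, -0.219, 0.218, -0.672]
wrist_force: [-0.9, -0.4, -0.8]
width: 0.001
```

Run:
```python
from h import *
rep()
im=viewer.snapshot("top"); im2=viewer.snapshot("scene")
a=cv2.resize(im[155:235,205:285],None,fx=5,fy=5,interpolation=cv2.INTER_CUBIC);b=cv2.resize(im2[140:260,260:380],(400,400),interpolation=cv2.INTER_CUBIC)
cv2.imwrite("pics/above.png",cv2.convertScaleAbs(np.hstack([a,b]),alpha=1.7))
print(goal([.5549,.0363,.195],-36))
```

```text
t 1.73 p [0.5539 0.0344 0.2597] xyaw -36.0 y [-0.002 -0.    -1.   ] F [-0.9 -0.4 -0.8] T [-0.01  0.04 -0.  ] q [-0.06  0.14  0.23  1.67 -0.    2.14] w 0.0
(array([ 0.001, -0.001, -0.   ]), array([-0.06,  6.53,  0.29]))
```

View pics/above.png

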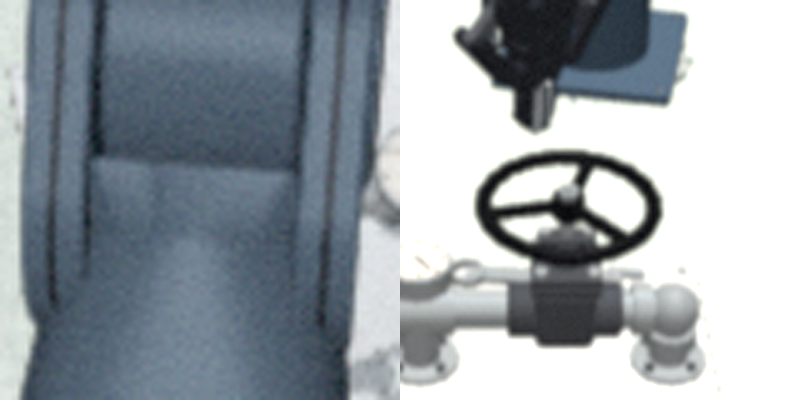

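servo_tool:
  moves:
    - [0,0,0,0,1.5,0.3,0]
    - [0,0,0,0,3.5,0.3,0]
    - [0,0,0,0,5.0,0.3,0]
    - [0,0,0,0,6.0,0.3,0]
    - [0,0,0,0,6.5,0.3,0]
    - [0,0,0,0,6.5,0.3,0]

```text
t: 2.58
tcp_pos: [0.5559, 0.037, 0.1952]
tcp_rot: [0.673, -0.218, 0.218, -0.673]
wrist_force: [0.4, -0.3, -0.2]
width: 0.0
```

Run:
```python
from h import *
rep()
im2=viewer.snapshot("scene")
b=cv2.resize(im2[150:250,260:380],(720,600),interpolation=cv2.INTER_CUBIC)
cv2.imwrite("pics/in.png",cv2.convertScaleAbs(b,alpha=1.7))
```

```text
t 2.58 p [0.5559 0.037  0.1952] xyaw -36.0 y [-0.  0. -1.] F [ 0.4 -0.3 -0.2] T [0.02 0.   0.01] q [-0.05  0.13  0.09  1.54 -0.    2.14] w 0.0
```

View pics/in.png

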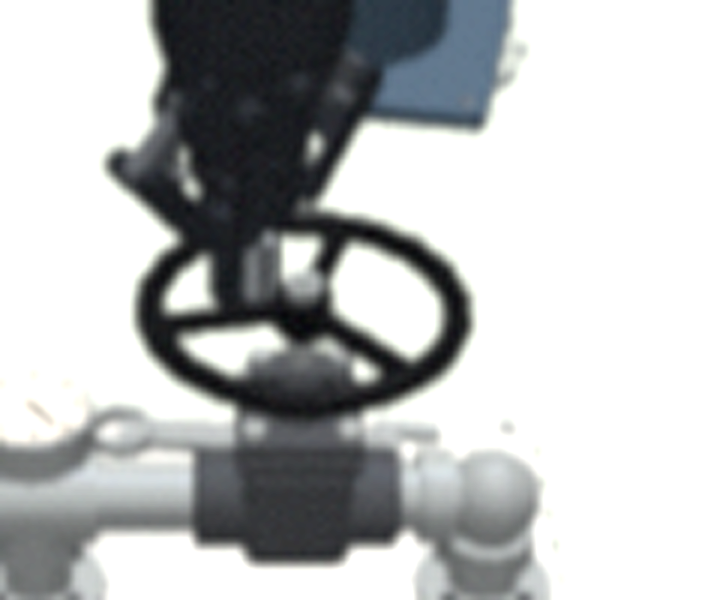

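servo_tool:
  moves:
    - [0,-0.0873,0,0.279,0,0.012,0]
    - [0,-0.1745,0,0.556,0,0.049,0]
    - [0,-0.2618,0,0.828,0,0.109,0]
    - [0,-0.2618,0,0.828,0,0.109,0]

```text
t: 3.12
tcp_pos: [0.5639, 0.033, 0.1961]
tcp_rot: [-0.695, 0.129, -0.13, 0.695]
wrist_force: [0.1, 0.3, 0.3]
width: -0.001
```

servo_tool:
  moves:
    - [0,-0.0524,0,0.167,0,0.004,0]
    - [0,-0.1047,0,0.334,0,0.018,0]
    - [0,-0.1047,0,0.334,0,0.018,0]

```text
t: 3.5
tcp_pos: [0.5667, 0.0321, 0.1957]
tcp_rot: [-0.701, 0.093, -0.093, 0.701]
wrist_force: [-0.2, -0.0, 0.1]
width: 0.0
```

```bash
cat >> h.py <<'E'
def orb():
    s,p,r=tool(); M=r.as_matrix(); d=p[:2]-W; t=M[:2,0]
    F=s["wrist_force"]; print("t",round(s["t"],2),"phi",np.degrees(np.arctan2(d[1],d[0])).round(2),"r",np.hypot(*d).round(4),"z",p[2].round(4),"xyaw",np.degrees(np.arctan2(M[1,0],M[0,0])).round(2),"Ft",np.dot(F[:2],t).round(1),"Frad_in",np.dot(F[:2],M[:2,2]).round(1),"Fz",F[2].round(1),"T",s["wrist_torque"].round(2))
E
sed -i 's/^W=.*/W=np.array([.5743,.063])/' h.py
python3 -c "
from h import *
orb()
im2=viewer.snapshot('scene')
b=cv2.resize(im2[150:250,260:380],(720,600),interpolation=cv2.INTER_CUBIC)
cv2.imwrite('pics/in2.png',cv2.convertScaleAbs(b,alpha=1.7))"
```

```text
t 3.5 phi -103.76 r 0.0319 z 0.1957 xyaw -15.08 Ft -0.2 Frad_in -0.1 Fz 0.1 T [-0.03  0.02  0.04]
```

```bash
cat >> h.py <<'E'
def spokes(im,n="scene",r=(.032,.038,.044)):
    # dark runs along circles in the spoke plane -> spoke angles (deg)
    g=im.max(2); a=np.arange(0,360,1.)
    for q in r:
        P=np.c_[W[0]+q*np.cos(np.radians(a)),W[1]+q*np.sin(np.radians(a)),np.full(360,.207)]
        v=cv2.remap(g,*[c.astype(np.float32).reshape(-1,1) for c in proj(n,P).T],cv2.INTER_LINEAR).ravel()
        d=np.r_[v<62]; e=np.nonzero(np.diff(d.astype(int)))[0]
        print(q,"edges",e,"start dark",d[0])
E
python3 - <<'E'
from h import *
im=cv2.imread("pics/scene0.png"); spokes(im); spokes(cv2.imread("pics/top0.png"),"top")
spokes(viewer.snapshot("scene"))
E
```

```text
0.032 edges [ 35  57 166 179 291 310] start dark False
0.038 edges [  0  14  18  38  55 167 178 291 308] start dark True
0.044 edges [ 25  42  55 167 180 292 306 352] start dark True
0.032 edges [ 45  59  92 151 161 185 203 223 240 302] start dark False
0.038 edges [ 47  59 122 151 167 179 233 299] start dark False
0.044 edges [ 48  58 168 179 240 261 288 299] start dark False
0.032 edges [ 37  57 167 180 231 236 241 315] start dark False
0.038 edges [ 40  57 168 179 222 308] start dark False
0.044 edges [ 25  44  56 168 181 217 258 291 307 352] start dark True
```

servo_tool:
  moves:
    - [0,-0.0524,0,0.167,0,0.004,0]
    - [0,-0.1047,0,0.334,0,0.018,0]
    - [0,-0.1047,0,0.334,0,0.018,0]

```text
t: 3.98
tcp_pos: [0.5698, 0.0313, 0.1954]
tcp_rot: [-0.705, 0.056, -0.056, 0.705]
wrist_force: [-0.7, -0.1, 0.2]
width: 0.005
```

Run:
```python
from h import *
orb();spokes(viewer.snapshot("scene"))
```

```text
t 3.98 phi -98.03 r 0.032 z 0.1954 xyaw -9.07 Ft -0.7 Frad_in -0.2 Fz 0.2 T [ 0.03  0.02 -0.02]
0.032 edges [ 42  62 174 186 231 319] start dark False
0.038 edges [ 47  61 175 185 223 315] start dark False
0.044 edges [ 25  48  61 174 186 217 260 295 312 352] start dark True
```

servo_tool:
  moves:
    - [0,-0.0524,0,0.167,0,0.004,0]
    - [0,-0.1047,0,0.334,0,0.018,0]
    - [0,-0.1047,0,0.334,0,0.018,0]

```text
t: 4.4
tcp_pos: [0.5731, 0.031, 0.1953]
tcp_rot: [-0.707, 0.019, -0.019, 0.707]
wrist_force: [-0.7, 0.3, 0.6]
width: 0.002
```

servo_tool:
  moves:
    - [0,-0.0524,0,0.167,0,0.004,0]
    - [0,-0.1047,0,0.334,0,0.018,0]
    - [0,-0.1047,0,0.334,0,0.018,0]

```text
t: 4.78
tcp_pos: [0.5764, 0.031, 0.1953]
tcp_rot: [-0.707, -0.018, 0.018, 0.707]
wrist_force: [-0.1, -0.6, 0.6]
width: -0.0
```

Run:
```python
from h import *
orb()
```

```text
t 4.78 phi -86.19 r 0.0321 z 0.1953 xyaw 2.91 Ft -0.1 Frad_in -0.6 Fz 0.6 T [-0.06  0.03 -0.  ]
```

servo_tool:
  moves:
    - [0,-0.0524,0,0.167,0,0.004,0]
    - [0,-0.1047,0,0.334,0,0.018,0]
    - [0,-0.1047,0,0.334,0,0.018,0]

```text
t: 5.15
tcp_pos: [0.5798, 0.0314, 0.1953]
tcp_rot: [-0.705, -0.055, 0.055, 0.705]
wrist_force: [0.0, 0.0, -0.2]
width: -0.001
```

servo_tool:
  moves:
    - [0,-0.0524,0,0.167,0,0.004,0]
    - [0,-0.1047,0,0.334,0,0.018,0]
    - [0,-0.1047,0,0.334,0,0.018,0]

```text
t: 5.52
tcp_pos: [0.5831, 0.0321, 0.1953]
tcp_rot: [-0.701, -0.092, 0.092, 0.701]
wrist_force: [-0.3, -0.0, -0.5]
width: -0.0
```

servo_tool:
  moves:
    - [0,-0.0524,0,0.167,0,0.004,0]
    - [0,-0.1047,0,0.334,0,0.018,0]
    - [0,-0.1047,0,0.334,0,0.018,0]

```text
t: 5.9
tcp_pos: [0.5862, 0.0331, 0.1953]
tcp_rot: [-0.695, -0.128, 0.128, 0.695]
wrist_force: [-0.0, 0.2, -0.4]
width: 0.001
```

servo_tool:
  moves:
    - [0,-0.0524,0,0.167,0,0.004,0]
    - [0,-0.1047,0,0.334,0,0.018,0]
    - [0,-0.1047,0,0.334,0,0.018,0]

```text
t: 6.28
tcp_pos: [0.5893, 0.0345, 0.1953]
tcp_rot: [-0.688, -0.164, 0.164, 0.688]
wrist_force: [0.1, -0.7, -0.3]
width: -0.0
```

Run:
```python
from h import *
orb();spokes(viewer.snapshot("scene"))
```

```text
t 6.28 phi -62.32 r 0.0322 z 0.1953 xyaw 26.89 Ft -0.2 Frad_in -0.6 Fz -0.3 T [ 0.01 -0.   -0.02]
0.032 edges [ 77  97 192 354] start dark False
0.038 edges [ 80  96 191 204 213 283 294] start dark False
0.044 edges [ 25  83  97 190 199 215 262 312] start dark True
```

servo_tool:
  moves:
    - [0,-0.0524,0,0.167,0,0.004,0]
    - [0,-0.1047,0,0.334,0,0.018,0]
    - [0,-0.1047,0,0.334,0,0.018,0]

```text
t: 6.7
tcp_pos: [0.5922, 0.0361, 0.1954]
tcp_rot: [-0.678, -0.2, 0.2, 0.678]
wrist_force: [-0.5, 0.2, 0.6]
width: 0.003
```

servo_tool:
  moves:
    - [0,-0.0524,0,0.167,0,0.004,0]
    - [0,-0.1047,0,0.334,0,0.018,0]
    - [0,-0.1047,0,0.334,0,0.018,0]

```text
t: 7.08
tcp_pos: [0.5943, 0.0369, 0.1953]
tcp_rot: [0.668, 0.234, -0.236, -0.666]
wrist_force: [-2.3, -3.9, 1.1]
width: 0.002
```

servo_tool:
  moves:
    - [0,-0.0524,0,0.167,0,0.004,0]
    - [0,-0.1047,0,0.334,0,0.018,0]
    - [0,-0.1047,0,0.334,0,0.018,0]

```text
t: 7.45
tcp_pos: [0.596, 0.0369, 0.1953]
tcp_rot: [0.656, 0.267, -0.271, -0.652]
wrist_force: [-4.1, -9.2, 1.0]
width: -0.001
```

servo_tool:
  moves:
    - [0,-0.0524,0,0.167,0,0.004,0]
    - [0,-0.1047,0,0.334,0,0.018,0]
    - [0,-0.1047,0,0.334,0,0.018,0]

```text
t: 7.82
tcp_pos: [0.5987, 0.0394, 0.1953]
tcp_rot: [0.641, 0.301, -0.305, -0.637]
wrist_force: [-2.8, -7.3, 0.3]
width: -0.003
```

Run:
```python
from h import *
orb();spokes(viewer.snapshot("scene"))
```

```text
t 7.83 phi -44.01 r 0.0339 z 0.1953 xyaw 50.77 Ft -7.4 Frad_in -2.5 Fz 0.3 T [-1.51  0.6   0.04]
0.032 edges [  6  93 112 158] start dark True
0.038 edges [  4  95 112 157 272 288 305 318] start dark True
0.044 edges [ 25  98 112 156 166 176 267 307 317 326] start dark True
```

```bash
cat >> h.py <<'E'
def wang(p,q,h=.0105,w=.011):
    M=R.from_quat(q).as_matrix(); c=np.array(p[:2])+h*M[:2,0]+w*M[:2,2]-W
    rc=np.hypot(*c); return np.degrees(np.arctan2(c[1],c[0])+np.arcsin(.005/rc)),rc
E
python3 - <<'E'
from h import *
for p,q in [([.5667,.0321],[-.701,.093,-.093,.701]),([0.5698, 0.0313],[-0.705, 0.056, -0.056, 0.705]),([.5893,.0345],[-.688,-.164,.164,.688]),([0.5922, 0.0361],[-0.678, -0.2, 0.2, 0.678]),([0.5943, 0.0369],[0.668, 0.234, -0.236, -0.666]),([0.596, 0.0369],[0.656, 0.267, -0.271, -0.652]),([0.5987, 0.0394],[0.641, 0.301, -0.305, -0.637])]:
    print(wang(p,q))
orb(); s,p,r=tool(); print(wang(p,r.as_quat()))
im=viewer.snapshot("scene"); b=cv2.resize(im[150:250,260:380],(720,600),interpolation=cv2.INTER_CUBIC)
cv2.imwrite("pics/in3.png",cv2.convertScaleAbs(b,alpha=1.7))
E
```

```text
(np.float64(-64.5773569273345), np.float64(0.02364441352562804))
(np.float64(-59.16642859673097), np.float64(0.023746259757222988))
(np.float64(-23.623333182914244), np.float64(0.023899646593799076))
(np.float64(-17.91467394642474), np.float64(0.023950117295973353))
(np.float64(-15.160251744648559), np.float64(0.02393611184137178))
(np.float64(-14.952386767034255), np.float64(0.024033478936628726))
(np.float64(-8.708883679404357), np.float64(0.024081403860495555))
t 7.88 phi -43.69 r 0.0338 z 0.1954 xyaw 50.76 Ft -7.6 Frad_in -3.3 Fz 0.8 T [-1.54  0.58 -0.01]
(np.float64(-8.135454818823764), np.float64(0.02405604780683381))
```

View pics/in3.png

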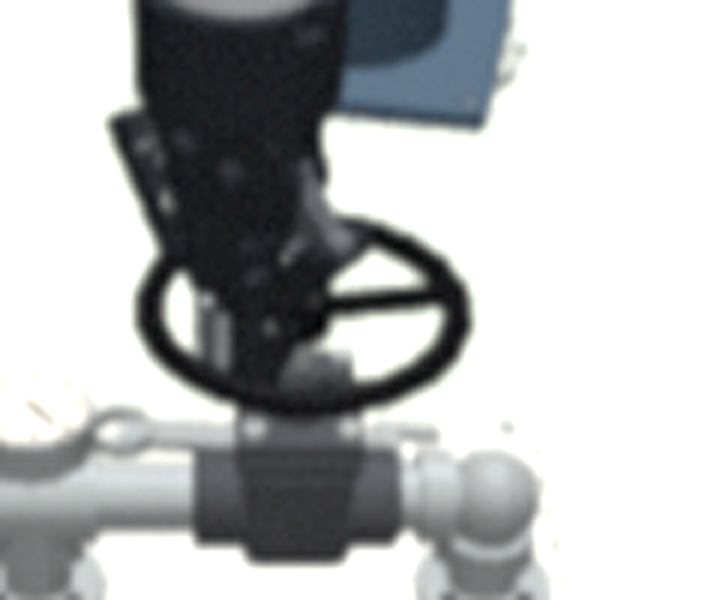

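servo_tool:
  moves:
    - [0,-0.0873,0,0.279,0,0.012,0]
    - [0,-0.1745,0,0.556,0,0.049,0]
    - [0,-0.2618,0,0.828,0,0.109,0]
    - [0,-0.349,0,1.094,0,0.193,0]
    - [0,-0.4363,0,1.352,0,0.3,0]
    - [0,-0.5236,0,1.6,0,0.429,0]
    - [0,-0.6109,0,1.835,0,0.579,0]
    - [0,-0.6981,0,2.057,0,0.749,0]

```text
t: 8.93
tcp_pos: [0.6088, 0.059, 0.1955]
tcp_rot: [-0.499, -0.503, 0.505, 0.493]
wrist_force: [4.3, -10.3, -0.7]
width: 0.002
```

Run:
```python
from h import *
orb(); s,p,r=tool(); print(wang(p,r.as_quat()), s["joints"].round(2)); spokes(viewer.snapshot("scene"))
```

```text
t 8.93 phi -6.53 r 0.0348 z 0.1955 xyaw 90.87 Ft -10.4 Frad_in -4.1 Fz -0.7 T [-2.09 -0.88 -0.02]
(np.float64(27.158483057646258), np.float64(0.024233403758989986)) [-0.01  0.27  0.26  1.56 -0.01 -0.02]
0.032 edges [ 30 113 153 177 198 212 284 323 335 343 350] start dark True
0.038 edges [  1  30 120 154 177 199 208 283 332 341 346 353] start dark False
0.044 edges [  2  30 126 157 173 279 337 344 350 355] start dark False
```

servo_tool:
  moves:
    - [0,-0.0873,0,0.279,0,0.012,0]
    - [0,-0.1745,0,0.556,0,0.049,0]
    - [0,-0.2618,0,0.828,0,0.109,0]
    - [0,-0.349,0,1.094,0,0.193,0]
    - [0,-0.4363,0,1.352,0,0.3,0]
    - [0,-0.5236,0,1.6,0,0.429,0]
    - [0,-0.6109,0,1.835,0,0.579,0]
    - [0,-0.6981,0,2.057,0,0.749,0]

```text
t: 9.98
tcp_pos: [0.6036, 0.082, 0.1957]
tcp_rot: [0.297, 0.644, -0.643, -0.29]
wrist_force: [9.6, -5.2, -4.3]
width: 0.004
```

Run:
```python
from h import *
orb(); s,p,r=tool(); print(wang(p,r.as_quat()), s["joints"].round(2)); spokes(viewer.snapshot("scene"))
```

```text
t 9.97 phi 33.0 r 0.035 z 0.1957 xyaw 130.94 Ft -10.3 Frad_in -3.8 Fz -4.3 T [-0.92 -2.1   0.04]
(np.float64(66.28509485822595), np.float64(0.024311843549216797)) [ 0.03  0.25  0.24  1.55 -0.   -0.69]
0.032 edges [  1  32  42  51  60  70 101 196 224 249 303 322] start dark False
0.038 edges [  1  28  35  43  49  68 112 197 219 244 303 320] start dark False
0.044 edges [ 25  31  38  40  46  53  68 112 198 216 241 304 318 353] start dark True
```

servo_tool:
  moves:
    - [0,-0.0873,0,0.279,0,0.012,0]
    - [0,-0.1745,0,0.556,0,0.049,0]
    - [0,-0.2618,0,0.828,0,0.109,0]
    - [0,-0.349,0,1.094,0,0.193,0]
    - [0,-0.4363,0,1.352,0,0.3,0]
    - [0,-0.5236,0,1.6,0,0.429,0]
    - [0,-0.6109,0,1.835,0,0.579,0]
    - [0,-0.6981,0,2.057,0,0.749,0]

```text
t: 11.02
tcp_pos: [0.5846, 0.0965, 0.1958]
tcp_rot: [0.059, 0.707, -0.703, -0.051]
wrist_force: [10.4, 3.4, -5.3]
width: 0.001
```

Run:
```python
from h import *
orb(); s,p,r=tool(); print(wang(p,r.as_quat()), s["joints"].round(2)); spokes(viewer.snapshot("scene"))
```

```text
t 11.03 phi 72.92 r 0.035 z 0.1958 xyaw 171.08 Ft -9.7 Frad_in -4.9 Fz -5.3 T [ 0.72 -2.21 -0.03]
(np.float64(106.07757932066866), np.float64(0.024319973229654096)) [ 0.05  0.21  0.19  1.54  0.   -1.37]
0.032 edges [  4  48 183 224 240 341] start dark True
0.038 edges [  2  40 160 171 184 224 238 341] start dark True
0.044 edges [ 25  33  62  93 159 174 185 222 236 342] start dark True
```

servo_tool:
  moves:
    - [0,-0.0873,0,0.279,0,0.012,0]
    - [0,-0.1745,0,0.556,0,0.049,0]
    - [0,-0.2618,0,0.828,0,0.109,0]
    - [0,-0.349,0,1.094,0,0.193,0]
    - [0,-0.4363,0,1.352,0,0.3,0]
    - [0,-0.5236,0,1.6,0,0.429,0]
    - [0,-0.6109,0,1.835,0,0.579,0]
    - [0,-0.6981,0,2.057,0,0.749,0]

```text
t: 12.08
tcp_pos: [0.5608, 0.0953, 0.1956]
tcp_rot: [-0.187, 0.684, -0.678, 0.193]
wrist_force: [6.4, 9.2, -2.8]
width: 0.0
```

servo_tool:
  moves:
    - [0,-0.0524,0,0.167,0,0.004,0]
    - [0,-0.1047,0,0.334,0,0.018,0]
    - [0,-0.1745,0,0.556,0,0.049,0]
    - [0,-0.1745,0,0.556,0,0.049,0]
    - [0,-0.1745,0,0.556,0,0.049,0]

```text
t: 12.7
tcp_pos: [0.555, 0.0916, 0.1956]
tcp_rot: [-0.245, 0.665, -0.659, 0.25]
wrist_force: [2.4, 7.9, -1.2]
width: -0.002
```

Run:
```python
from h import *
orb(); s,p,r=tool(); print(wang(p,r.as_quat()), s["joints"].round(2)); spokes(viewer.snapshot("scene"))
```

```text
t 12.7 phi 124.12 r 0.0345 z 0.1956 xyaw -138.98 Ft -7.0 Frad_in -4.4 Fz -1.2 T [ 1.75 -0.53  0.02]
(np.float64(158.29012316851995), np.float64(0.02409584374434326)) [ 0.04  0.13  0.11  1.54  0.01 -2.25]
0.032 edges [ 20  42  70 130 140 164 277 297] start dark False
0.038 edges [ 14  41  80 163 277 295] start dark False
0.044 edges [ 41 116 157 277 293 352] start dark True
```

servo_tool:
  moves:
    - [0,-0.0524,0,0.167,0,0.004,0]
    - [0,-0.1047,0,0.334,0,0.018,0]
    - [0,-0.1047,0,0.334,0,0.018,0]
    - [0,-0.1047,0,0.334,0,0.018,0]

```text
t: 13.25
tcp_pos: [0.5521, 0.0894, 0.1955]
tcp_rot: [-0.28, 0.651, -0.645, 0.284]
wrist_force: [1.4, 7.7, -0.9]
width: -0.0
```

Run:
```python
from h import *
orb(); s,p,r=tool(); print(wang(p,r.as_quat()), s["joints"].round(2)); spokes(viewer.snapshot("scene"))
```

```text
t 13.25 phi 130.0 r 0.0345 z 0.1955 xyaw -132.97 Ft -6.6 Frad_in -4.2 Fz -0.9 T [ 1.76 -0.39  0.  ]
(np.float64(164.09208955046813), np.float64(0.024094145351149475)) [ 0.04  0.13  0.1   1.54  0.01 -2.36]
0.032 edges [ 25  48  77 134 143 170 283 302] start dark False
0.038 edges [ 15  16  20  47  91 146 149 160 161 169 283 299] start dark False
0.044 edges [ 47 120 159 166 172 283 298 352] start dark True
```

servo_tool:
  moves:
    - [0,0.1,0,-0.33,0,0.02,0]
    - [0,0.2,0,-0.66,0,0.1,0]
    - [0,0.2,0,-0.66,-1.5,0.1,0]
    - [0,0.2,0,-0.66,-4,0.1,0]
    - [0,0.2,0,-0.66,-6.5,0.1,0]
    - [0,0.2,0,-0.66,-7,0.1,0]

```text
t: 14.05
tcp_pos: [0.5578, 0.0891, 0.2688]
tcp_rot: [0.214, -0.673, 0.674, -0.218]
wrist_force: [0.3, 0.1, 0.5]
width: 0.001
```

Run:
```python
from h import *
rep(); spokes(viewer.snapshot("scene"))
im=viewer.snapshot("top"); g=im.max(2)
v,u=np.nonzero(g[170:192,333:362]<75); P=ray("top",np.c_[u+333,v+170],.158)[:,:2]; c=P.mean(0)
d=cv2.fitLine(P.astype(np.float32),cv2.DIST_HUBER,0,.01,.01).ravel(); print(len(P),c,np.degrees(np.arctan2(-abs(d[1]),d[0]*-np.sign(d[1])*1)),d)
pv=np.array([.6194,-.1416]); print(np.degrees(np.arctan2(*(c-pv)[::-1])))
print(goal([.654,-.207,.26],-176),goal([.654,-.207,.147],-176))
```

```text
t 14.05 p [0.5578 0.0891 0.2688] xyaw -144.4 y [ 0.006  0.001 -1.   ] F [0.3 0.1 0.5] T [-0.03 -0.02  0.  ] q [ 0.04  0.16  0.28  1.68  0.   -2.15] w 0.0
0.032 edges [ 25  47 155 170 283 302] start dark False
0.038 edges [ 19  47 157 169 282 300] start dark False
0.044 edges [ 47 158 171 283 298 352] start dark True
130 [ 0.62247999 -0.20503139] -84.87872 [ 0.08926411 -0.996008    0.62248    -0.2050314 ]
-87.22011870462816
(array([-0.   ,  0.551, -0.003]), array([ 9.33,  0.67, 29.72])) (array([-0.   ,  0.551, -0.003]), array([ 9.36, 11.97, 29.7 ]))
```

servo_tool:
  moves:
    - [0,0.1,0,1.5,0.3,4.8,0]
    - [0,0.25,0,3.3,0.7,10.5,0]
    - [0,0.4,0,5.2,0.7,16.5,0]
    - [0,0.5,0,7.1,0.7,22.5,0]
    - [0,0.551,0,8.7,0.7,27.7,0]
    - [0,0.551,0,9.3,0.7,29.7,0]
    - [0,0.551,0,9.3,0.7,29.7,0]

```text
t: 15.02
tcp_pos: [0.653, -0.2084, 0.2556]
tcp_rot: [-0.025, 0.707, -0.706, 0.022]
wrist_force: [0.2, 0.2, 1.0]
width: 0.001
```

Run:
```python
from h import *
rep(); print(goal([.654,-.207,.147],-176))
```

```text
t 15.03 p [ 0.653  -0.2084  0.2556] xyaw -176.2 y [-0.003  0.002 -1.   ] F [0.2 0.2 1. ] T [ 0.02  0.03 -0.  ] q [-0.41  0.52  0.71  1.76  0.   -2.04] w 0.0
(array([ 0.002, -0.003,  0.003]), array([-0.15, 10.86, -0.12]))
```

servo_tool:
  moves:
    - [0,0,0,0,2,0,0]
    - [0,0,0,-0.1,5,-0.1,0]
    - [0,0,0,-0.1,8,-0.1,0]
    - [0,0,0,-0.1,10,-0.1,0]
    - [0,0,0,-0.1,10.9,-0.1,0]
    - [0,0,0,-0.1,10.9,-0.1,0]

```text
t: 15.78
tcp_pos: [0.6538, -0.2045, 0.1487]
tcp_rot: [-0.025, 0.707, -0.706, 0.024]
wrist_force: [-0.0, 0.1, 0.3]
width: 0.003
```

Run:
```python
from h import *
rep(); print(goal([.654,-.207,.147],-176))
im=viewer.snapshot("scene"); b=cv2.resize(im[150:290,140:300],(640,560),interpolation=cv2.INTER_CUBIC)
cv2.imwrite('pics/lev1.png',cv2.convertScaleAbs(b,alpha=1.5))
```

```text
t 15.78 p [ 0.6538 -0.2045  0.1487] xyaw -176.0 y [-0.001  0.001 -1.   ] F [-0.   0.1  0.3] T [ 0.04 -0.06 -0.01] q [-0.4   0.48  0.43  1.53  0.   -2.04] w 0.0
(array([0.001, 0.001, 0.001]), array([0.  , 0.17, 0.25]))
```

View pics/lev1.png

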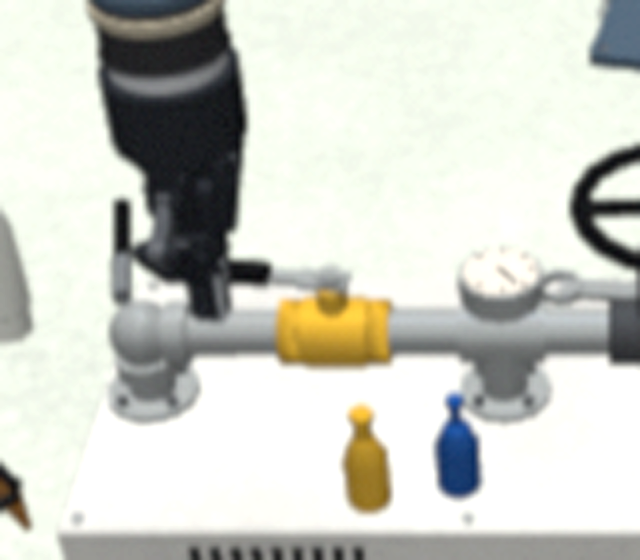

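servo_tool:
  moves:
    - [0,0,0,0,0.3,0.1,0]
    - [0,0,0,0.4,0.3,0.1,0]
    - [0,0,0,0.8,0.3,0.1,0]
    - [0,0,0,1.2,0.3,0.1,0]
    - [0,0,0,1.2,0.3,0.1,0]

```text
t: 16.45
tcp_pos: [0.6429, -0.2079, 0.1468]
tcp_rot: [0.024, -0.707, 0.707, -0.025]
wrist_force: [2.4, -0.4, 1.0]
width: 0.002
```

Run:
```python
from h import *
rep(); 
c=np.array([1.8,-6.58])
def orow(c,ths):
    for t in ths:
        a=np.radians(t); print(t,a.round(4),(c[0]-c[0]*np.cos(a)-c[1]*np.sin(a)).round(3),(c[1]+c[0]*np.sin(a)-c[1]*np.cos(a)).round(3))
orow(c,range(4,36,4))
```

```text
t 16.45 p [ 0.6429 -0.2079  0.1468] xyaw -176.1 y [ 0.002 -0.    -1.   ] F [ 2.4 -0.4  1. ] T [-0.15 -0.4   0.03] q [-0.41  0.45  0.39  1.51  0.   -2.05] w 0.0
4 0.0698 0.463 0.11
8 0.1396 0.933 0.186
12 0.2094 1.407 0.23
16 0.2793 1.883 0.241
20 0.3491 2.359 0.219
24 0.4189 2.832 0.163
28 0.4887 3.3 0.075
32 0.5585 3.76 -0.046
```

servo_tool:
  moves:
    - [0,0.0698,0,0.463,0,0.11,0]
    - [0,0.1396,0,0.933,0,0.186,0]
    - [0,0.2094,0,1.407,0,0.23,0]
    - [0,0.2793,0,1.883,0,0.241,0]
    - [0,0.3491,0,2.359,0,0.219,0]
    - [0,0.4189,0,2.832,0,0.163,0]
    - [0,0.4887,0,3.3,0,0.075,0]
    - [0,0.5585,0,3.76,0,-0.046,0]

```text
t: 17.45
tcp_pos: [0.6056, -0.2112, 0.1468]
tcp_rot: [-0.173, -0.685, 0.687, 0.171]
wrist_force: [2.9, -2.9, -0.8]
width: -0.002
```

```bash
cat >> h.py <<'E'
PV=np.array([.6187,-.141])
def lev():
    s,p,r=tool(); M=r.as_matrix(); d=PV-p[:2]; F=s["wrist_force"]
    print("t",round(s["t"],2),"pivot in tool x,z cm",(d@M[:2,0]*100).round(2),(d@M[:2,2]*100).round(2),"z",p[2].round(4),"lever",(np.degrees(np.arctan2(M[1,0],M[0,0]))+90).round(1),"Fx",(F[:2]@M[:2,0]).round(1),"Fzt",(F[:2]@M[:2,2]).round(1),"F",F.round(1),"q",s["joints"].round(2))
E
python3 -c "
from h import *
lev()"
```

```text
t 17.45 pivot in tool x,z cm 2.17 -6.81 z 0.1468 lever 241.8 Fx -4.0 Fzt 1.2 F [ 2.9 -2.9 -0.8] q [-0.44  0.35  0.26  1.48 -0.   -1.52]
```

servo_tool:
  moves:
    - [0,0.0698,0,0.463,0,0.11,0]
    - [0,0.1396,0,0.933,0,0.186,0]
    - [0,0.2094,0,1.407,0,0.23,0]
    - [0,0.2793,0,1.883,0,0.241,0]
    - [0,0.3491,0,2.359,0,0.219,0]
    - [0,0.4189,0,2.832,0,0.163,0]
    - [0,0.4887,0,3.3,0,0.075,0]
    - [0,0.5585,0,3.76,0,-0.046,0]

```text
t: 18.45
tcp_pos: [0.5715, -0.1938, 0.1468]
tcp_rot: [-0.355, -0.61, 0.613, 0.354]
wrist_force: [0.5, -4.2, 0.1]
width: 0.0
```

```bash
python3 -c "
from h import *
lev()
im=viewer.snapshot('scene'); b=cv2.resize(im[150:290,140:300],(640,560),interpolation=cv2.INTER_CUBIC)
cv2.imwrite('pics/lev2.png',cv2.convertScaleAbs(b,alpha=1.5))"
```

```text
t 18.45 pivot in tool x,z cm 2.24 -6.72 z 0.1468 lever 209.8 Fx -3.9 Fzt 1.7 F [ 0.5 -4.2  0.1] q [-0.44  0.25  0.14  1.46 -0.   -0.96]
```

View pics/lev2.png

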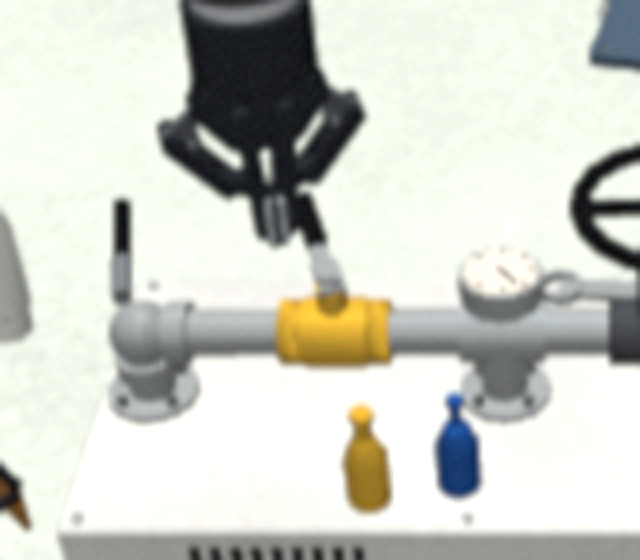

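servo_tool:
  moves:
    - [0,0.0698,0,0.463,0,0.11,0]
    - [0,0.1396,0,0.933,0,0.186,0]
    - [0,0.2094,0,1.407,0,0.23,0]
    - [0,0.2094,0,1.407,0,0.23,0]

```text
t: 19.0
tcp_pos: [0.5625, -0.1814, 0.1466]
tcp_rot: [-0.416, -0.572, 0.573, 0.415]
wrist_force: [-0.3, -3.3, 0.4]
width: 0.003
```

servo_tool:
  moves:
    - [0,0.0175,0,0.115,0,0.03,0]
    - [0,0.0349,0,0.23,0,0.06,0]
    - [0,0.0349,0,0.23,0,0.06,0]

```text
t: 19.38
tcp_pos: [0.5616, -0.1789, 0.1464]
tcp_rot: [-0.426, -0.564, 0.565, 0.426]
wrist_force: [-1.6, -3.7, 1.7]
width: -0.001
```

```bash
python3 -c "
from h import *
lev()"
```

```text
t 19.38 pivot in tool x,z cm 2.07 -6.53 z 0.1464 lever 196.0 Fx -3.1 Fzt 2.5 F [-1.6 -3.7  1.7] q [-0.42  0.21  0.1   1.45 -0.   -0.7 ]
```

servo_tool:
  moves:
    - [0,0.0175,0,0.115,0,0.03,0]
    - [0,0.0349,0,0.23,0,0.06,0]
    - [0,0.0349,0,0.23,0,0.06,0]

```text
t: 19.75
tcp_pos: [0.5605, -0.1764, 0.1463]
tcp_rot: [0.435, 0.557, -0.557, -0.436]
wrist_force: [-1.1, -4.7, 1.9]
width: -0.006
```

servo_tool:
  moves:
    - [0,0.0087,0,0.058,0,0.015,0]
    - [0,0.0175,0,0.115,0,0.03,0]
    - [0,0.0175,0,0.115,0,0.03,0]

```text
t: 20.12
tcp_pos: [0.5601, -0.1758, 0.1463]
tcp_rot: [-0.441, -0.553, 0.553, 0.44]
wrist_force: [-1.2, -4.5, 1.1]
width: 0.001
```

```bash
python3 -c "
from h import *
lev()
im=viewer.snapshot('top'); cv2.imwrite('pics/t2.png',im)
"
```

```text
t 20.12 pivot in tool x,z cm 2.08 -6.49 z 0.1463 lever 192.9 Fx -4.1 Fzt 2.2 F [-1.2 -4.5  1.1] q [-0.42  0.21  0.09  1.45 -0.   -0.64]
```

Still sliding at about 4 N; continue in 1° steps until the stop is felt.

servo_tool:
  moves:
    - [0,0.0087,0,0.058,0,0.015,0]
    - [0,0.0175,0,0.115,0,0.03,0]
    - [0,0.0175,0,0.115,0,0.03,0]

```text
t: 20.55
tcp_pos: [0.5598, -0.1758, 0.1464]
tcp_rot: [-0.446, -0.549, 0.55, 0.445]
wrist_force: [-0.9, -8.2, -0.2]
width: -0.003
```

servo_tool:
  moves:
    - [0,0.0087,0,0.058,0,0.015,0]
    - [0,0.0175,0,0.115,0,0.03,0]
    - [0,0.0175,0,0.115,0,0.03,0]

```text
t: 20.92
tcp_pos: [0.5596, -0.1758, 0.1464]
tcp_rot: [-0.452, -0.544, 0.546, 0.449]
wrist_force: [0.5, -9.0, -0.5]
width: -0.002
```

```bash
python3 -c "
from h import *
lev()
"
```

```text
t 20.93 pivot in tool x,z cm 2.3 -6.46 z 0.1464 lever 190.9 Fx -8.9 Fzt 1.2 F [ 0.5 -9.  -0.5] q [-0.42  0.2   0.09  1.45 -0.   -0.61]
```

servo_tool:
  moves:
    - [0,0,0,-0.5,0,0,0]
    - [0,0,0,-1.5,0,0,0]
    - [0,0,0,-2.5,0,0,0]
    - [0,0,0,-2.5,-3,0,0]
    - [0,0,0,-2.5,-8,0,0]
    - [0,0,0,-6,-12,0,0]
    - [0,0,0,-12,-14,0,0]
    - [0,0,0,-15,-14,0,0]

```text
t: 21.92
tcp_pos: [0.5883, -0.3237, 0.2885]
tcp_rot: [0.452, 0.545, -0.545, -0.449]
wrist_force: [0.4, 0.1, 0.8]
width: -0.001
```

Run:
```python
from h import *
rep(); im=viewer.snapshot("scene"); spokes(im)
t=viewer.snapshot("top")
a=cv2.resize(t[130:250,200:390],(570,360),interpolation=cv2.INTER_CUBIC); b=cv2.resize(im[160:280,150:370],(660,360))[:, :230+430][:, :]
c=np.vstack([cv2.copyMakeBorder(a,0,0,0,90,cv2.BORDER_CONSTANT),b])[:600]
cv2.imwrite("pics/end.png",cv2.convertScaleAbs(cv2.resize(c,None,fx=.83,fy=.83),alpha=1.5))
# lever direction in scene from dark pixels near expected sleeve
P0=np.array([*(PV+.065*np.array([np.cos(np.radians(192.5)),np.sin(np.radians(192.5))])),.158])
for n,i in(("scene",im),("top",t)):
    u,v=proj(n,P0)[0].round().astype(int); g=i.max(2)[v-16:v+17,u-16:u+17]; yy,xx=np.nonzero(g<70)
    Q=ray(n,np.c_[xx+u-16,yy+v-16],.155)[:,:2]; Q=Q[np.linalg.norm(Q-P0[:2],axis=1)<.035]
    d=cv2.fitLine(Q.astype(np.float32),cv2.DIST_HUBER,0,.01,.01).ravel(); m=Q.mean(0)
    print(n,len(Q),m,"axis",np.degrees(np.arctan2(d[1],d[0]))%180,"from pivot",np.degrees(np.arctan2(*(m-PV)[::-1]))%360,np.linalg.norm(m-PV))
```

```text
t 21.93 p [ 0.5883 -0.3237  0.2885] xyaw 100.9 y [ 0.004 -0.002 -1.   ] F [0.4 0.1 0.8] T [-0.01 -0.02 -0.01] q [-0.6   0.49  0.73  1.81  0.   -0.79] w -0.0
0.032 edges [ 25  47 155 169 283 302] start dark False
0.038 edges [ 22  47 157 169 283 299] start dark False
0.044 edges [ 47 158 171 283 298 353] start dark True
scene 52 [ 0.56262271 -0.15396487] axis 12.928644 from pivot 193.01785726336166 0.057556498581339405
top 90 [ 0.55714742 -0.15480118] axis 12.405082 from pivot 192.63771239439356 0.06308083898164336
```

View pics/end.png

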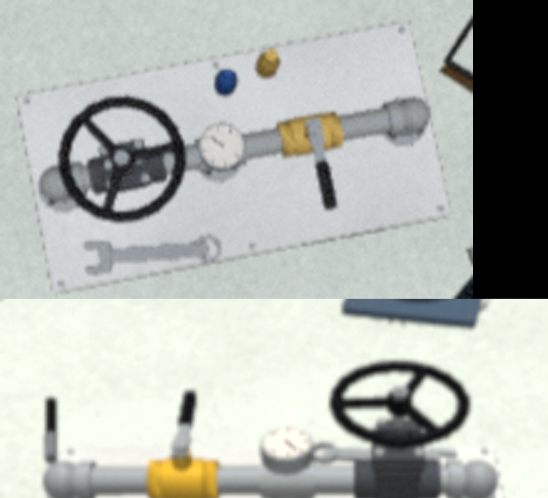

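Run:
```python
from h import *
spokes(viewer.snapshot("top"),"top",(.044,.047)); 
from rig import workorder; print(workorder.close_job())
```

```text
0.044 edges [ 40  49 160 169 242 259 279 290] start dark False
0.047 edges [ 40  48 160 168 245 251 279 290] start dark False
the job is handed in; nothing more can be done
None
```

The gate valve is open by about half a turn and the bypass is shut on its stop; I handed the job in at about 22 s of the 72 s allowed. `close_job` gives no verdict, so the checks below are my own.

- **Gate valve:** I pushed one spoke of the handwheel round with closed fingers. The play ended about 50° from where the wheel was left. Wrist force rose from under 1 N to 10 N there, while the finger position held within 0.2°. From that point I turned it about 179°, with about 11 N in the wheel's plane at the most. The arm geometry puts the pushed spoke at 164.1°, and both cameras agree (about 163–165°). I did not try to measure the wedge's lift directly.
- **Bypass:** I then pushed the lever round with closed fingers at about 4 N. It stopped moving, and the force rose to 9 N over two more 1° steps; I took that as the stop and backed off. The lever now lies at 12.4° in the top view and 12.9° in the scene view. The unit's crosswise direction is about 12.5°, good to roughly 1°.
- **Final state:** The wheel had not moved since I left it, and the gripper was clear of everything with no contact force. The tips on the deck and the wrench look undisturbed in the last picture; I did not measure the other bystanders again, but the arm never went near them.
- **Small disagreement:** My estimates of the wheel's angle differ by 1–2°, well inside the 12° allowed.

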